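# Gather loose LED boards in the marked corner of a parts tote

### The job

Get the small blue tote ready for picking: first, while it stands on the bench, fold its white end gate up until it stands fully upright, closing the end. Then take the tote by its black carry handle, lift it well clear of the bench and tilt it about 30 degrees, marked corner lowest, so that all three loose LED boards slide together into the corner marked orange. Finish holding the tote like that, still in the air with the boards in the corner; spill no board and leave the screw dish, the flux tub and the screwdriver where they are.

Things in the scene. Friction and masses are not known exactly. Their poses are not given: they have to be found in the camera images.
- tote: open-topped blue plastic tote, loose, about 0.4 kg with its parts, 160 (x) x 110 (y) x 46 mm high, walls and floor 5 mm thick. Origin: centre of its underside; x along its length, z up. The end wall at +x is fixed; the -x end has the white folding gate instead of a wall. A black carry handle bridges the tote across its middle, from side wall to side wall.
- handle (a point): middle of the straight horizontal black handle bar, 92 mm above the tote's underside over its centre. The bar runs along the tote's y, is 14 mm thick (along x), 20 mm high and 100 mm long between its posts, and stands clear above the tote; grip it across its thickness, firmly (30 to 40 N), at its middle.
- marked_corner (a point): inner floor corner at the -x, -y end of the tote (tote frame -74, -50, 5 mm), beside the gate; marked with an orange cap on the wall's end above it and an orange patch on the floor. The boards shall end here, heaped or in one touching row that starts in the corner.
- gate_panel (a joint): angle of the white end gate: 0 is upright (end closed, against its stop), growing as it leans outward (towards the tote's -x) to 1.2; starts between 0.4 and 0.8. The gate is a 4 mm thick, 96 mm wide, 42 mm tall panel; its hinge runs along the tote's y at tote frame x = -77 mm, z = 5 mm. The stiff hinge (0.03 N m) keeps any angle and folds with about 1 N at the top edge, pushed from outside; the tote slides on the bench at a push of some 2 N.
- gate_top (a point): middle of the gate's free top edge, 42 mm from the hinge line
- board_0: small green LED board with a white block on it, 12 x 26 x 8 mm, 12 g, loose in the tote; origin at the centre of its underside. The boards are slippery: they slide on a slope of about 14 degrees or more, and along a wall at about 25 to 30.
- board_1: second LED board, the same
- board_2: third LED board, the same
- screw_dish: round steel dish with screws, 85 mm wide, 18 mm high, a bystander; origin at the centre of its underside
- flux_tub: yellow tub with a black lid, 47 mm wide, 29 mm high, a bystander; origin at the centre of its underside
- driver: small red screwdriver lying on the bench, 142 x 12 x 12 mm, a bystander; origin below its middle, x along it
Mind the look-alikes: they are no part of the job. There is more than one size of the tote; the job needs the larger.

How it is judged:
On the way, in this order (a step that is already met when the one before it is completed fails the run):
1. the gate is folded upright while the tote stands on the bench (value of joint gate_panel below 0.12 rad and height (world z) of tote below 0.012 m and angle between tote's own z axis and vertical below 0.12 rad), for 0.2 s.
2. the tote is lifted by its handle, clear of the bench (height (world z) of each of marked_corner, tote above 0.035 m and contact force between tote and the fingers above 2 N), for 0.2 s.
At the end, for the whole second after the job is handed in: The gripper holds the tote still in the air, its marked corner more than 35 mm above the bench, tilted between 21 and 45 degrees, the gate upright (within 0.15 rad), and the origin of each of the three boards inside the tote within 72 mm of the marked corner (value of joint gate_panel below 0.15 rad and height (world z) of marked_corner above 0.035 m and contact force between tote and the fingers above 2 N and angle between tote's own z axis and vertical between 0.36 and 0.79 rad and linear speed of tote below 0.03 m/s and distance between each of board_0, board_1, board_2 and marked_corner below 0.072 m and x of each of board_0, board_1, board_2 in the frame of tote above -0.08 m); the arm keeps its last pose, push and grip.
It fails at once if a board is spilled out of the tote (distance between any of board_0, board_1, board_2 and tote above 0.12 m).
It fails at once if a bystander is displaced by more than 30 mm (distance of any of screw_dish, flux_tub, driver from where it was at the start of the episode above 0.03 m).
It also fails if it takes over 58 s, if anything falls off the work surface, if the arm or the gripper's body presses on something with over 40 N, if the wrist force passes 120 N, or if a joint passes its speed limit or range.

### The arm

A 6-joint arm with a two-finger parallel gripper is mounted at the origin on a cart in front of the work surface, level with it; the furniture and walls round the work are solid. World frame = base frame: x ahead of the robot, y to its left, z up, the work surface at z = 0. Lengths are in m, angles in rad, forces in N, time in s.
With the tool pointing down it reaches from about 0.25 to 0.8 m from the base axis. Payload 8.5 kg.
Tool frame: the origin (TCP) lies between the finger pads; the fingertips stand 8 mm ahead of it and the grasp point (between the pads) lies 11 mm behind it (bot.finger_overhang is the distance from the TCP to the fingertips, in m); z points along the fingers, y is the line along which they close (so a half turn about z gives the same grasp; the last joint's range is limited). The gripper opens to 85 mm and grips with 20 to 120 N. Pads are 22 mm wide; open, the fingers measure 114 mm over their backs; the gripper's body (76 mm by 85 mm) begins 54 mm behind the grasp point. The pads swing forward as they close: fully open they stand 13 mm farther back than shut.
Start: joints at [-1.292, 0.238, -0.013, 1.319, 0, 1.571], TCP at [0.144, -0.505, 0.239] pointing down, gripper open.
Joint ranges: [-2.66, 2.66], [-1.03, 1.9], [-1.14, 1.46], [-1.82, 2.27], [-1.45, 1.34], [-3.14, 3.14]. Speed limits (rad/s): [2.22, 2.22, 2.79, 3.14, 3.14, 3.14].

### API

Orientations are given as a rotation vector (axis times angle).
In Python, from cell import get_obs, imaging, job, bot gives the robot as it stands. The module is installed in compiled form; this text tells all that it offers.
- The arm moves only by the tool send_rows, never from a script. Its argument "increments" is a list of rows, each a list of 7 numbers: the turn, a rotation vector about the tool's x, y, z in degrees, then the shift along the tool's x, y, z in mm, then the opening, from -1 (shut) to 1 (fully open). A call has 1 to 8 rows; each row is the pose to reach, as a shift and turn from the pose commanded when the call began, along the tool's axes at that moment; what a row does not reach only later rows make up. A row lasts 1/10 s, in which the tool goes at most 50 mm and 8.59 degrees, less where a joint would pass 70% of its speed; a pose out of reach is approached as far as the arm can. A call with a gripper value outside its range is refused whole. The fingers move at their own pace and stop on an object; "grip_force" is the grip in N (left out, the last holds). Time passes only in rows, so rows that repeat a pose let the fingers close. It gives the time, the measured TCP pose, the force, the opening and the grip force at its end, in the units of the state.
- get_obs(): the state, without advancing time (a new reading comes with each control period).
- imaging.camera(name): name is "side" or "top"; returns the picture (480x640x3 uint8, blue, green, red); there is no depth.
- imaging.calibration(name): a dict with "intrinsics" (3x3 intrinsics, pixels), "eye" and "orientation" of the camera in the world. Camera axes: x right, y down, z forward; pixel columns grow to the right and rows downward; lengths in m; the calibration is good to about 2 mm. A picture is of the moment at which its call begins. calibration takes no time and is no camera call.
- job.hand_in(): hands the job in; it is judged then, once.
The state is a dict: "time_s": time; "joint_pos": joint angles; "dq": joint speeds; "joint_efforts": joint torques, N m; "tcp_pos": TCP position; "eef_rot": TCP orientation; "wrist_force": force on the tool from outside, world axes, zero at the start; "ft_torque": the same for the moment, N m; "opening": finger opening in m; "finger_force": force on a finger pad.
Only numpy, scipy, OpenCV 4.12 (cv2) and the standard library are available. Lean on these libraries where they do the work, as an engineer would, in place of code of your own. Each camera call takes 0.05 s, during which the arm holds its last target. There are 200 camera calls.

## Working session

There is one attempt and no reset: what is moved stays moved. The work goes in short steps, Python scripts to look and compute and a tool call to move; the robot and the scene stay as the last step left them, time stands still between calls to the robot, and variables do not carry over. Pictures are saved under pics/ and viewed, at most 10 in all, crops included, and the job is handed in when it is done.

Besides the shell and the picture viewer there is one more tool, called after ">>>" as name(argument=value, ...), one argument or row to a line, values as JSON. send_rows: Moves the arm, as the interface text tells. Its arguments: {"type":"object","properties":{"increments":{"type":"array"},"grip_force":{"type":"number"}},"required":["increments"]}

```bash
mkdir -p pics; python3 - <<'E'
from cell import get_obs, imaging, job, bot
import cv2,numpy as np
for n in ("top","side"):
    cv2.imwrite(f"pics/{n}0.png",imaging.camera(n)); c=imaging.calibration(n); print(n,c)
o=get_obs();print(o["tcp_pos"],o["eef_rot"],o["time_s"],bot.finger_overhang)
E
```

```text
top {'intrinsics': array([[474.88332811,   0.        , 318.78751977],
       [  0.        , 474.88332811, 234.34634499],
       [  0.        ,   0.        ,   1.        ]]), 'eye': array([ 0.47614242, -0.14734864,  0.96963088]), 'orientation': array([-2.21281943,  2.16533813, -0.07262776])}
side {'intrinsics': array([[485.77480376,   0.        , 325.02046011],
       [  0.        , 485.77480376, 233.94961007],
       [  0.        ,   0.        ,   1.        ]]), 'eye': array([0.36391395, 0.577684  , 0.54312486]), 'orientation': array([-0.35104489,  2.65316865, -1.44712648])}
[ 0.14438941 -0.50438104  0.23878005] [-3.10990004e+00 -4.36345339e-01  2.30324266e-04] 0.1 0.008
```

View pics/top0.png

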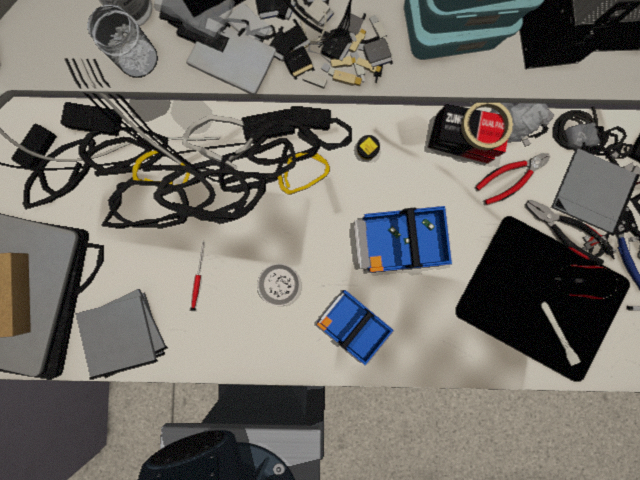

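View pics/side0.png

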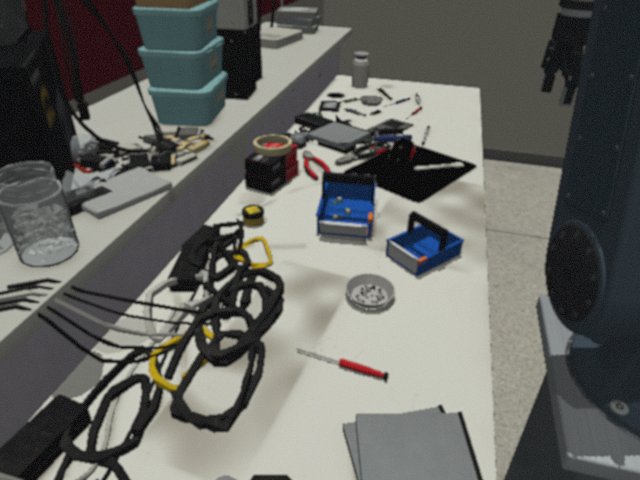

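Top view: two blue totes with a black handle and an orange mark, at pixels (405,240) and (355,327). The first is clearly larger and holds three boards, so it fits. Its white gate is at (358,244) and its orange corner at (376,264). I'll measure it and confirm in an enlarged crop.

```bash
cat > h.py <<'E'
import cv2,numpy as np
from cell import get_obs, imaging, job, bot
from scipy.spatial.transform import Rotation as R
CAL={n:imaging.calibration(n) for n in("top","side")}
def ray(n,uv):
    c=CAL[n];d=np.linalg.inv(c["intrinsics"])@[uv[0],uv[1],1.]
    return np.array(c["eye"]),R.from_rotvec(c["orientation"]).as_matrix()@d
def onz(n,uv,z):
    e,d=ray(n,uv);return e+d*(z-e[2])/d[2]
def proj(n,p):
    c=CAL[n];q=R.from_rotvec(c["orientation"]).as_matrix().T@(np.array(p)-c["eye"]);q=c["intrinsics"]@q;return q[:2]/q[2]
E
python3 - <<'E'
from h import *
a=cv2.imread("pics/top0.png");h=cv2.cvtColor(a,cv2.COLOR_BGR2HSV)
def biggest(m,roi):
    z=np.zeros_like(m);x0,y0,x1,y1=roi;z[y0:y1,x0:x1]=m[y0:y1,x0:x1];return z
roi=(340,195,470,285)
blue=biggest(cv2.inRange(h,(100,120,50),(125,255,255)),roi)
p=cv2.findNonZero(blue);r=cv2.minAreaRect(p);print("blue",r)
bx=cv2.boxPoints(r);print([ (b.round(1),onz("top",b,.046).round(4)) for b in bx])
blk=biggest(cv2.inRange(h,(0,0,0),(180,255,45)),(398,200,422,276))
r=cv2.minAreaRect(cv2.findNonZero(blk));print("bar",r,[onz("top",b,.102).round(4) for b in cv2.boxPoints(r)],onz("top",r[0],.102))
org=biggest(cv2.inRange(h,(8,150,120),(20,255,255)),roi)
M=cv2.moments(org,True);u=(M["m10"]/M["m00"],M["m01"]/M["m00"]);print("or",u,onz("top",u,.046))
gr=biggest(cv2.inRange(h,(0,0,140),(180,40,205)),(345,210,372,278))
print("small",cv2.minAreaRect(cv2.findNonZero(biggest(cv2.inRange(h,(100,120,50),(125,255,255)),(305,285,400,370)))))
cv2.imwrite("pics/c1.png",cv2.resize(a[190:290,335:475],None,fx=5,fy=5,interpolation=cv2.INTER_CUBIC))
E
```

```text
blue ((406.8910827636719, 238.91090393066406), (58.30918502807617, 83.18511199951172), 84.2894058227539)
[(array([362.6, 214. ], dtype=float32), array([ 0.5777, -0.2329,  0.046 ])), (array([445.4, 205.8], dtype=float32), array([ 0.5975, -0.3947,  0.046 ])), (array([451.2, 263.8], dtype=float32), array([ 0.4844, -0.4065,  0.046 ])), (array([368.4, 272.1], dtype=float32), array([ 0.4649, -0.2459,  0.046 ]))]
bar ((409.25103759765625, 237.55288696289062), (59.02754211425781, 22.43815803527832), 88.8982925415039) [array([ 0.5836, -0.2916,  0.102 ]), array([ 0.5853, -0.3329,  0.102 ]), array([ 0.4771, -0.3358,  0.102 ]), array([ 0.4755, -0.2949,  0.102 ])] [ 0.53017573 -0.31378124  0.102     ]
or (375.77564102564105, 263.9935897435897) [ 0.48082179 -0.25998861  0.046     ]
small ((354.46661376953125, 327.1437683105469), (63.779788970947266, 45.079261779785156), 39.6441764831543)
```

View pics/c1.png

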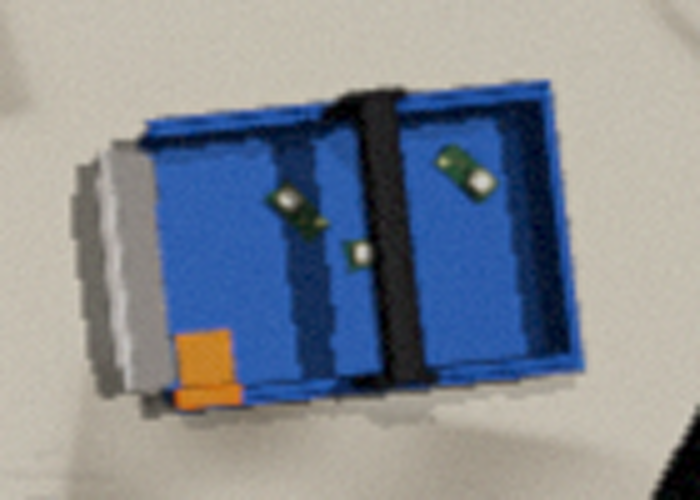

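The crop confirms the larger tote: three green boards, gate leaning outward on the left (top edge around crop (115,275), pixel (358,245)), orange corner lower left at crop (205,370), and bar middle near crop (392,240), pixel (413.5,238). Tote -x therefore points to world +y.

```bash
python3 - <<'E'
from h import *
from scipy.optimize import brentq
x=np.array([.0198,-.1618,0]);x/=np.linalg.norm(x);y=np.array([-x[1],x[0],0])
c=np.array([.5311,-.32,0])
print("yaw",np.degrees(np.arctan2(x[1],x[0])),"bar",onz("top",(413.5,238),.102), "want", c)
print("bar dir",onz("top",(335+76,190+19),.102)-onz("top",(335+81,190+76),.102),"ydir",y)
e,d=ray("top",(358,245))
def f(t):
    p=onz("top",(358,245),.005+.042*np.cos(t));return (p-c)@x+.079+.042*np.sin(t)
for t in(0,.4,.6,.8,1.):print(t,f(t))
for n,u in(("dish",(279,285)),("tub",(367,147)),("drv",(197,277))):
    p=onz("top",u,.02);print(n,p,"tote frame",(p-c)@x,(p-c)@y)
P=lambda X,Y,Z:c+X*x+Y*y+[0,0,Z]
# side view check of tote geometry
for q in((-.075,-.055,.046),(-.075,.055,.046),(0,0,.102)):print(q,"side px",proj("side",P(*q)).round(),"top px",proj("top",P(*q)).round())
o=get_obs();T=R.from_rotvec(o["eef_rot"]);G=R.from_matrix(np.c_[y,x,[0,0,-1]])
print("turn deg",np.degrees((T.inv()*G).as_rotvec()))
print("shift to pre-gate",1e3*T.inv().apply(P(-.15,0,.2)-o["tcp_pos"]), P(-.15,0,.2))
E
```

```text
yaw -83.0232146781266 bar [ 0.529525   -0.32156928  0.102     ] want [ 0.5311 -0.32    0.    ]
bar dir [0.10434365 0.01006633 0.        ] ydir [0.99259545 0.12146718 0.        ]
0 -0.017225775181495873
0.4 -0.0005761780252907522
0.6 0.007139787029865501
0.8 0.01403286738987159
1.0 0.019828257693147014
dish [ 0.43507472 -0.07116775  0.02      ] tote frame -0.2586536827507774 -0.06508930414340358
tub [ 0.7174241  -0.24207671  0.02      ] tote frame -0.054714043166088064 0.1944095718213495
drv [0.44740887 0.0924698  0.02      ] tote frame -0.41958137278620455 -0.032969890279041576
(-0.075, -0.055, 0.046) side px [372. 218.] top px [372. 271.]
(-0.075, 0.055, 0.046) side px [317. 213.] top px [366. 215.]
(0, 0, 0.102) side px [349. 174.] top px [413. 237.]
turn deg [-7.09457508e-02  4.10396887e-03  8.99710220e+00]
shift to pre-gate [ 445.97682126 -218.94533256   39.06275651] [ 0.51287992 -0.17111068  0.2       ]
```

>>> send_rows(
  increments=[
    [0,0,1.5,37,-18,0,-1],
    [0,0,3,74,-36,0,-1],
    [0,0,4.5,111,-54,0,-1],
    [0,0,6,148,-72,0,-1],
    [0,0,7.5,185,-90,0,-1],
    [0,0,9,222,-108,0,-1],
    [0,0,9,259,-126,0,-1],
    [0,0,9,296,-144,0,-1],
  ],
  grip_force=35,
)

```text
time_s: 0.9
tcp_pos: [0.3903, -0.2834, 0.2391]
eef_rot: [-3.136, -0.191, 0.0]
wrist_force: [1.2, -0.5, -0.4]
opening: 0.0001
finger_force: 0.0
```

```bash
cat > go.py <<'E'
import sys
from h import *
x=np.array([.0198,-.1618,0]);x/=np.linalg.norm(x);y=np.array([-x[1],x[0],0]);c=np.array([.5311,-.32,0])
P=lambda X,Y,Z:c+X*x+Y*y+[0,0,Z]
o=get_obs();T=R.from_rotvec(o["eef_rot"]);G=R.from_matrix(np.c_[y,x,[0,0,-1]])
t=P(*map(float,sys.argv[1:4]))
print("tote-frame tcp",[(1e3*((o["tcp_pos"]-c)@v)).round(1) for v in (x,y,np.array([0,0,1]))])
print("turn",np.degrees((T.inv()*G).as_rotvec()).round(2),"shift",(1e3*T.inv().apply(t-o["tcp_pos"])).round(1),"t",o["time_s"],o["wrist_force"].round(1),o["opening"])
E
python3 go.py -.15 0 .2
```

```text
tote-frame tcp [np.float64(-53.5), np.float64(-135.3), np.float64(239.1)]
turn [-0.01  0.01 -0.01] shift [135.3 -96.5  39.1] t 0.9 [ 1.2 -0.5 -0.4] 7.173167083569387e-05
```

>>> send_rows(
  increments=[
    [0,0,0,34,-25,0,-1],
    [0,0,0,68,-50,0,-1],
    [0,0,0,102,-75,0,-1],
    [0,0,0,135,-97,0,-1],
    [0,0,0,135,-97,40,-1],
    [0,0,0,135,-97,80,-1],
    [0,0,0,135,-97,120,-1],
    [0,0,0,135,-97,160,-1],
  ],
)

```text
time_s: 1.7
tcp_pos: [0.5114, -0.1718, 0.0776]
eef_rot: [-3.136, -0.192, 0.0]
wrist_force: [0.0, -0.6, -0.0]
opening: 0.0
finger_force: 0.0
```

>>> send_rows(
  increments=[
    [0,0,0,0,0,23,-1],
    [0,0,0,0,0,46,-1],
    [0,0,0,0,0,46,-1],
  ],
)

```text
time_s: 2.0
tcp_pos: [0.5093, -0.1713, 0.0304]
eef_rot: [-3.133, -0.191, 0.009]
wrist_force: [-0.6, 0.3, 0.4]
opening: -0.0001
finger_force: 0.0
```

```bash
python3 go.py -.1 0 .033; python3 - <<'E'
from h import *
a=imaging.camera("side");cv2.imwrite("pics/c2.png",cv2.resize(a[120:280,260:420],None,fx=3.7,fy=3.7,interpolation=cv2.INTER_CUBIC))
E
```

```text
tote-frame tcp [np.float64(-150.2), np.float64(-3.6), np.float64(30.4)]
turn [-0.15  0.3  -0.  ] shift [ 3.5 50.2 -2.8] t 2.0 [-0.6  0.3  0.4] -0.00010763427122073193
```

View pics/c2.png

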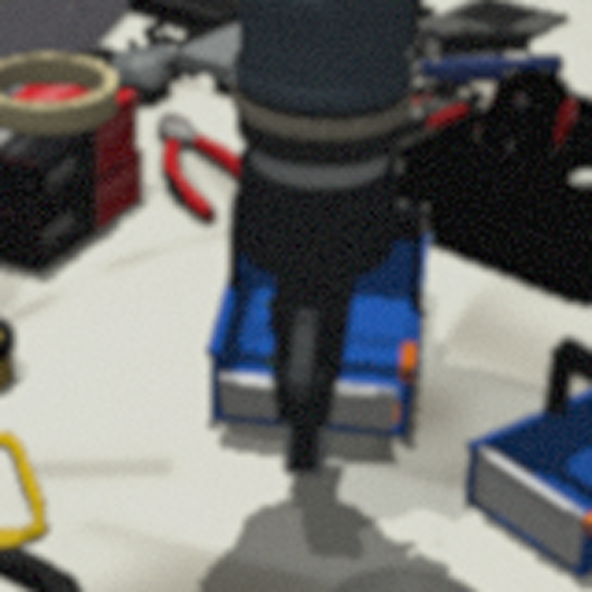

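The closed fingers (tip at crop (300,465)) stand in front of the middle of the leaning gate. I'll push slowly towards tote +x.

>>> send_rows(
  increments=[
    [0,0,0,3,10,0,-1],
    [0,0,0,3,20,0,-1],
    [0,0,0,3,26,0,-1],
    [0,0,0,3,30,0,-1],
    [0,0,0,3,34,0,-1],
    [0,0,0,3,38,0,-1],
    [0,0,0,3,40,0,-1],
    [0,0,0,3,40,0,-1],
  ],
)

```text
time_s: 2.85
tcp_pos: [0.5194, -0.2116, 0.0333]
eef_rot: [-3.136, -0.191, 0.0]
wrist_force: [0.3, -0.9, 0.1]
opening: 0.0001
finger_force: 0.0
```

>>> send_rows(
  increments=[
    [0,0,0,0,2,0,-1],
    [0,0,0,0,4,0,-1],
    [0,0,0,0,6,0,-1],
    [0,0,0,0,8,0,-1],
    [0,0,0,0,10,0,-1],
    [0,0,0,0,12,0,-1],
    [0,0,0,0,14,0,-1],
    [0,0,0,0,14,0,-1],
  ],
)

```text
time_s: 3.65
tcp_pos: [0.5212, -0.2257, 0.0333]
eef_rot: [3.136, 0.19, 0.0]
wrist_force: [0.7, 1.3, -1.3]
opening: 0.0004
finger_force: 0.0
```

```bash
python3 go.py -.09 0 .033; python3 - <<'E'
from h import *
a=imaging.camera("top");cv2.imwrite("pics/t2.png",a);cv2.imwrite("pics/c3.png",cv2.resize(a[190:290,335:475],None,fx=5,fy=5,interpolation=cv2.INTER_CUBIC))
E
```

```text
tote-frame tcp [np.float64(-94.8), np.float64(1.7), np.float64(33.3)]
turn [ 0.01 -0.   -0.02] shift [-1.7  4.8  0.3] t 3.65 [ 0.7  1.3 -1.3] 0.00042159361908610486
```

View pics/c3.png

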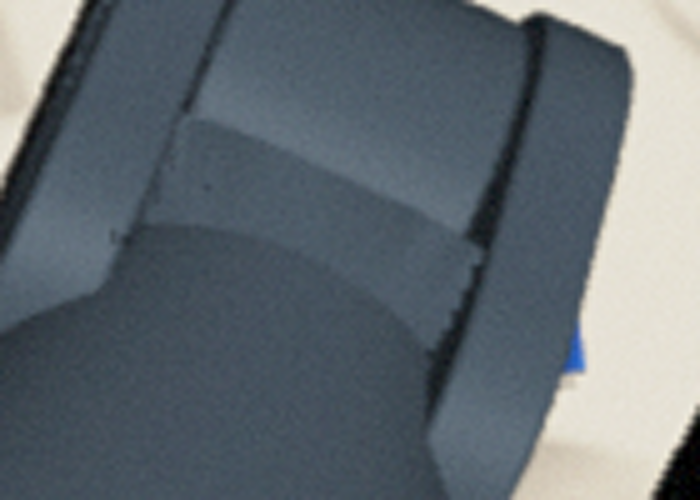

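The arm hides the tote, but its far corner at crop (582,372) hasn't moved. I'll push until the force shows the stop (about 2 N, tote slides).

>>> send_rows(
  increments=[
    [0,0,0,0,1,0,-1],
    [0,0,0,0,2,0,-1],
    [0,0,0,0,3,0,-1],
    [0,0,0,0,4,0,-1],
  ],
)

```text
time_s: 4.1
tcp_pos: [0.5216, -0.2293, 0.0333]
eef_rot: [-3.136, -0.191, 0.0]
wrist_force: [-0.3, 0.3, 0.8]
opening: 0.0001
finger_force: 0.4
```

>>> send_rows(
  increments=[
    [0,0,0,0,1,0,-1],
    [0,0,0,0,2,0,-1],
    [0,0,0,0,3,0,-1],
    [0,0,0,0,4,0,-1],
  ],
)

```text
time_s: 4.5
tcp_pos: [0.5221, -0.2331, 0.0333]
eef_rot: [-3.135, -0.191, 0.0]
wrist_force: [-0.5, 4.8, 1.7]
opening: 0.0
finger_force: 2.0
```

>>> send_rows(
  increments=[
    [0,0,0,0,1,0,-1],
    [0,0,0,0,2,0,-1],
    [0,0,0,0,3,0,-1],
    [0,0,0,0,4,0,-1],
  ],
)

```text
time_s: 4.9
tcp_pos: [0.5226, -0.2373, 0.0333]
eef_rot: [-3.136, -0.191, 0.0]
wrist_force: [-1.4, 4.7, 1.7]
opening: 0.0
finger_force: 2.0
```

```bash
python3 go.py -.09 0 .033; python3 - <<'E'
from h import *
a=imaging.camera("top")
h=cv2.cvtColor(a,cv2.COLOR_BGR2HSV);b=cv2.inRange(h,(100,150,50),(125,255,255))
b[:, :440]=0;b[:,475:]=0;b[285:]=0;b[:190]=0
p=cv2.findNonZero(b).reshape(-1,2);print(len(p),p.max(0),p.min(0))
E
```

```text
tote-frame tcp [np.float64(-83.1), np.float64(1.6), np.float64(33.3)]
turn [-0.01  0.   -0.  ] shift [-1.6 -6.9  0.3] t 4.9 [-1.4  4.7  1.7] 3.733077394634166e-05Traceback (most recent call last):
  File "<stdin>", line 5, in <module>
AttributeError: 'NoneType' object has no attribute 'reshape'
```

The force jumped to 4.8 N and held, so the gate is at its stop and the tote is sliding. I'll back off, raise, move aside and re-measure.

>>> send_rows(
  increments=[
    [0,0,0,0,-6,0,-1],
    [0,0,0,0,-30,0,0],
    [0,0,0,0,-60,0,0],
    [0,0,0,0,-65,-40,0],
    [0,0,0,0,-65,-80,0],
    [0,0,0,-30,-65,-120,0],
    [0,0,0,-75,-65,-150,0],
    [0,0,0,-120,-65,-150,0],
  ],
)

```text
time_s: 5.75
tcp_pos: [0.3969, -0.1883, 0.1865]
eef_rot: [3.132, 0.192, 0.009]
wrist_force: [-0.4, -1.7, 0.4]
opening: 0.0428
finger_force: 0.0
```

>>> send_rows(
  increments=[
    [0,0,0,-40,-40,0,0],
    [0,0,0,-75,-75,0,0],
    [0,0,0,-75,-75,0,0],
  ],
)

```text
time_s: 6.05
tcp_pos: [0.3072, -0.1198, 0.183]
eef_rot: [-3.135, -0.191, 0.003]
wrist_force: [0.0, 0.2, 0.9]
opening: 0.0429
finger_force: 0.0
```

```bash
python3 go.py 0 0 .14; python3 - <<'E'
from h import *
a=imaging.camera("top");s=imaging.camera("side");cv2.imwrite("pics/t3.png",a)
h=cv2.cvtColor(a,cv2.COLOR_BGR2HSV);b=cv2.inRange(h,(100,120,50),(125,255,255))
b[:, :340]=0;b[:,480:]=0;b[285:]=0;b[:190]=0
r=cv2.minAreaRect(cv2.findNonZero(b));print(r)
bx=[onz("top",q,.046) for q in cv2.boxPoints(r)];print(np.round(bx,4),np.mean(bx,0))
c=np.hstack([cv2.resize(a[190:290,340:480],(560,400),interpolation=cv2.INTER_CUBIC),cv2.resize(s[160:250,305:361],(240,400),interpolation=cv2.INTER_CUBIC)])
cv2.imwrite("pics/c4.png",c)
E
```

```text
tote-frame tcp [np.float64(-225.9), np.float64(-197.9), np.float64(183.0)]
turn [-0.03  0.11 -0.02] shift [198.1 225.9  42.5] t 6.05 [0.  0.2 0.9] 0.04291661845665409
((410.84442138671875, 238.4750518798828), (58.45158386230469, 83.28182983398438), 84.17366027832031)
[[ 0.5787 -0.2404  0.046 ]
 [ 0.5989 -0.4024  0.046 ]
 [ 0.4855 -0.4143  0.046 ]
 [ 0.4656 -0.2536  0.046 ]] [ 0.53216242 -0.32768327  0.046     ]
```

View pics/c4.png

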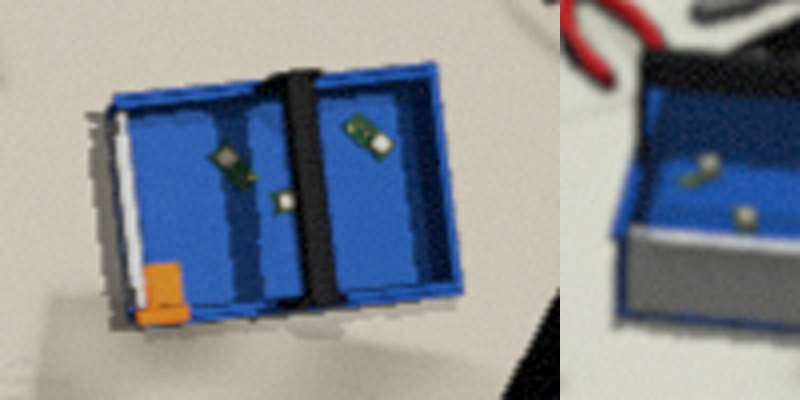

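Gate: only its thin top edge shows, at crop (130,210), in line with the wall ends, so it is upright. Bar middle is at crop (312,188), pixel (418,237), and the tote has slid about 8.5 mm. I'll go above the bar, then grip.

>>> send_rows(
  increments=[
    [0,0,0,25,29,0,0.3],
    [0,0,0,50,59,0,0.3],
    [0,0,0,75,88,0,0.3],
    [0,0,0,100,117,0,0.3],
    [0,0,0,125,147,0,0.3],
    [0,0,0,150,176,0,0.3],
    [0,0,0,175,206,0,0.3],
    [0,0,0,197.5,234.5,0,0.3],
  ],
)

```text
time_s: 6.95
tcp_pos: [0.5391, -0.3332, 0.1822]
eef_rot: [3.135, 0.191, 0.0]
wrist_force: [0.3, 0.6, 0.4]
opening: 0.0554
finger_force: 0.0
```

>>> send_rows(
  increments=[
    [0,0,0,0,0,0,0.3],
    [0,0,0,0,0,25,0.3],
    [0,0,0,0,0,50,0.3],
    [0,0,0,0,0,50,0.3],
  ],
)

```text
time_s: 7.35
tcp_pos: [0.5354, -0.3302, 0.1294]
eef_rot: [-3.133, -0.191, 0.008]
wrist_force: [-0.3, -0.4, 0.1]
opening: 0.0556
finger_force: 0.0
```

```bash
python3 go.py 0.0085 -0.0006 .081
```

```text
tote-frame tcp [np.float64(10.7), np.float64(3.0), np.float64(129.4)]
turn [-0.19  0.26 -0.01] shift [-3.4 -2.  48.4] t 7.35 [-0.3 -0.4  0.1] 0.055600260762957925
```

>>> send_rows(
  increments=[
    [0,0,0,-2,-2,15,0.3],
    [0,0,0,-2,-2,30,0.3],
    [0,0,0,-2,-2,42,0.3],
    [0,0,0,-2,-2,46,0.3],
    [0,0,0,-2,-2,46,0.3],
    [0,0,0,-2,-2,46,0.3],
  ],
)

```text
time_s: 7.95
tcp_pos: [0.5348, -0.3293, 0.088]
eef_rot: [3.135, 0.191, 0.001]
wrist_force: [0.3, -0.9, -0.4]
opening: 0.0556
finger_force: 0.0
```

```bash
python3 go.py 0.0085 -0.0006 .081
```

```text
tote-frame tcp [np.float64(9.6), np.float64(2.5), np.float64(88.0)]
turn [ 0.03 -0.04 -0.  ] shift [-3.1 -1.1  7. ] t 7.95 [ 0.3 -0.9 -0.4] 0.0555954221694007
```

>>> send_rows(
  increments=[
    [0,0,0,-3,-1,7,0.3],
    [0,0,0,-3,-1,7,0.3],
    [0,0,0,-3,-1,7,0],
    [0,0,0,-3,-1,7,-0.4],
    [0,0,0,-3,-1,7,-1],
    [0,0,0,-3,-1,7,-1],
    [0,0,0,-3,-1,7,-1],
    [0,0,0,-3,-1,7,-1],
  ],
  grip_force=38,
)

```text
time_s: 8.75
tcp_pos: [0.5315, -0.3286, 0.0806]
eef_rot: [3.135, 0.191, 0.001]
wrist_force: [0.3, -1.5, 4.3]
opening: 0.0134
finger_force: 38.4
```

>>> send_rows(
  increments=[
    [0,0,0,0,0,0,-1],
    [0,0,0,0,0,0,-1],
    [0,0,0,0,0,0,-1],
  ],
)

```text
time_s: 9.05
tcp_pos: [0.5315, -0.3286, 0.0806]
eef_rot: [3.135, 0.191, 0.001]
wrist_force: [-0.3, -1.5, 4.6]
opening: 0.0136
finger_force: 38.6
```

Gripped: opening 13.6 mm, 38 N. Lifting.

>>> send_rows(
  increments=[
    [0,0,0,0,0,-6,-1],
    [0,0,0,0,0,-20,-1],
    [0,0,0,0,0,-45,-1],
    [0,0,0,0,0,-70,-1],
    [0,0,0,0,0,-95,-1],
    [0,0,0,0,0,-120,-1],
    [0,0,0,0,0,-145,-1],
    [0,0,0,0,0,-165,-1],
  ],
)

```text
time_s: 9.85
tcp_pos: [0.5307, -0.3278, 0.2459]
eef_rot: [-3.134, -0.191, 0.002]
wrist_force: [1.5, -0.4, -4.9]
opening: 0.0135
finger_force: 37.4
```

>>> send_rows(
  increments=[
    [0,0,0,0,0,0,-1],
    [0,0,0,0,0,0,-1],
    [0,0,0,0,0,0,-1],
    [0,0,0,0,0,0,-1],
  ],
)

```text
time_s: 10.25
tcp_pos: [0.5306, -0.328, 0.2436]
eef_rot: [-3.134, -0.191, 0.004]
wrist_force: [-0.6, -1.0, -5.2]
opening: 0.0135
finger_force: 37.4
```

>>> send_rows(
  increments=[
    [-3,0,0,0,0,0,-1],
    [-7,0,0,0,0,0,-1],
    [-11,0,0,0,0,0,-1],
    [-15,0,0,0,0,0,-1],
    [-19,0,0,0,0,0,-1],
    [-22,0,0,0,0,0,-1],
    [-25,0,0,0,0,0,-1],
    [-28,0,0,0,0,0,-1],
  ],
)

```text
time_s: 11.05
tcp_pos: [0.5306, -0.3278, 0.2442]
eef_rot: [2.648, 0.162, 0.039]
wrist_force: [0.4, -1.1, -5.5]
opening: 0.0135
finger_force: 37.5
```

>>> send_rows(
  increments=[
    [0,0,0,0,0,0,-1],
    [0,0,0,0,0,0,-1],
    [0,0,0,0,0,0,-1],
    [0,0,0,0,0,0,-1],
    [0,0,0,0,0,0,-1],
    [0,0,0,0,0,0,-1],
  ],
)

```text
time_s: 11.65
tcp_pos: [0.5312, -0.3286, 0.2452]
eef_rot: [2.649, 0.161, 0.04]
wrist_force: [0.3, -1.1, -5.2]
opening: 0.0133
finger_force: 37.5
```

```bash
python3 go.py 0.0085 -0.0006 .25; python3 - <<'E'
from h import *
print(get_obs()["joint_pos"])
a=imaging.camera("top");s=imaging.camera("side");cv2.imwrite("pics/t5.png",a);cv2.imwrite("pics/s5.png",s)
c=np.hstack([cv2.resize(a[170:320,320:480],(400,375)),cv2.resize(s[60:240,260:420],(400,450))[:375]]);cv2.imwrite("pics/c5.png",c)
E
```

```text
tote-frame tcp [np.float64(8.6), np.float64(-0.9), np.float64(245.2)]
turn [ 2.798e+01  1.000e-02 -3.000e-02] shift [ 0.3  2.1 -4.2] t 11.65 [ 0.3 -1.1 -5.2] 0.013327427674094512
[-0.3530614   0.23487612 -0.10306178  0.99486514 -0.43050235  2.61496289]
```

View pics/c5.png

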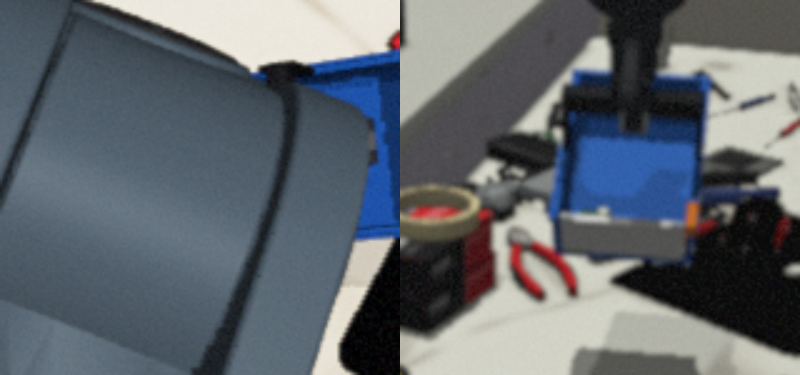

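The tote is up and tilted with the boards against the gate: white blocks show at the gate edge near crop (603,212) and (650,215). Next I'll roll the -y side down and ease the pitch to about 18 degrees.

>>> send_rows(
  increments=[
    [1,3.3,0.3,0,0,0,-1],
    [2.2,7.4,0.6,0,0,0,-1],
    [3.4,11.5,1,0,0,0,-1],
    [4.6,15.6,1.4,0,0,0,-1],
    [5.8,19.7,1.7,0,0,0,-1],
    [7,23.8,2.1,0,0,0,-1],
    [8.3,28.3,2.5,0,0,0,-1],
    [9.7,32.9,2.9,0,0,0,-1],
  ],
)

```text
time_s: 12.55
tcp_pos: [0.5306, -0.3283, 0.2455]
eef_rot: [2.734, 0.296, 0.841]
wrist_force: [-0.4, 0.3, -6.1]
opening: 0.0136
finger_force: 37.6
```

>>> send_rows(
  increments=[
    [0,0,0,0,0,0,-1],
    [0,0,0,0,0,0,-1],
    [0,0,0,0,0,0,-1],
    [0,0,0,0,0,0,-1],
    [0,0,0,0,0,0,-1],
    [0,0,0,0,0,0,-1],
    [0,0,0,0,0,0,-1],
    [0,0,0,0,0,0,-1],
  ],
)

```text
time_s: 13.35
tcp_pos: [0.5313, -0.3283, 0.2452]
eef_rot: [2.734, 0.295, 0.838]
wrist_force: [0.1, -0.1, -4.9]
opening: 0.0137
finger_force: 37.6
```

```bash
python3 go.py 0.0085 -0.0006 .25; python3 - <<'E'
from h import *
o=get_obs();print(o["joint_pos"],"tilt",np.degrees(np.arccos(-R.from_rotvec(o["eef_rot"]).as_matrix()[2,2])))
T=R.from_rotvec(o["eef_rot"]).as_matrix()
tx,ty,tz=T[:,1],T[:,0],-T[:,2]
org=o["tcp_pos"]-T[:,2]*.011-tz*.092
P=lambda a:org+a[0]*tx+a[1]*ty+a[2]*tz
mc=P((-.074,-.05,.005));print("corner",mc)
for n in("top","side"):print(n,[proj(n,P(q)).round() for q in((-.074,-.05,.005),(-.077,.05,.047),(.08,-.055,.046),(-.074,.05,.005))])
a=imaging.camera("top");s=imaging.camera("side");cv2.imwrite("pics/t6.png",a);cv2.imwrite("pics/s6.png",s)
u=proj("side",mc);u=u.round().astype(int)
c=np.hstack([cv2.resize(a[170:320,320:480],(400,375)),cv2.resize(s[max(u[1]-60,0):u[1]+40,u[0]-80:u[0]+27],(400,375),interpolation=cv2.INTER_CUBIC)]);cv2.imwrite("pics/c6.png",c)
E
```

```text
tote-frame tcp [np.float64(8.3), np.float64(-0.8), np.float64(245.2)]
turn [ 17.51 -32.71   5.16] shift [ 2.6  1.7 -3.6] t 13.35 [ 0.1 -0.1 -4.9] 0.01365278356411067
[-0.64484098  0.02055134 -0.48783377  0.44027016  0.19184049  2.34346348] tilt 37.08661717099787
corner [ 0.52564273 -0.28644445  0.13585302]
top [array([397., 239.]), array([383., 199.]), array([493., 244.]), array([387., 188.])]
side [array([349., 166.]), array([317., 128.]), array([369., 106.]), array([306., 141.])]
```

View pics/c6.png

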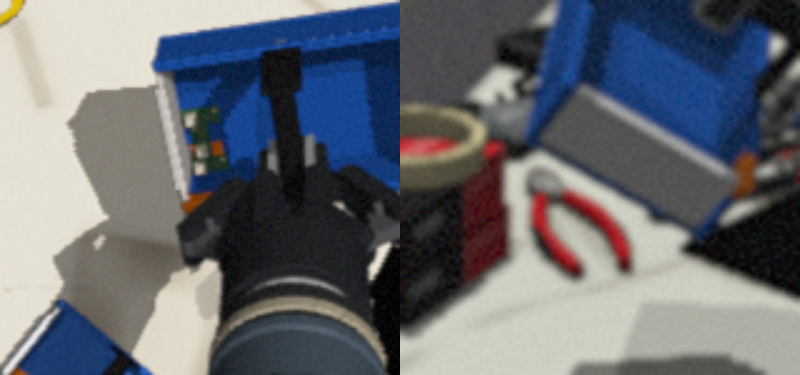

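Gate corner at crop (157,70) matches its predicted (157,72), so the tote hasn't slipped in the grip. The boards lie next to the predicted corner pixel (397,239). I'll take one enlarged crop to count and measure them.

```bash
python3 - <<'E'
from h import *
a=cv2.imread("pics/t6.png");cv2.imwrite("pics/c7.png",cv2.resize(a[185:265,375:435],None,fx=7,fy=7,interpolation=cv2.INTER_CUBIC))
o=get_obs();T=R.from_rotvec(o["eef_rot"]).as_matrix();tx,ty,tz=T[:,1],T[:,0],-T[:,2]
org=o["tcp_pos"]-T[:,2]*.011-tz*.092
h=cv2.cvtColor(a,cv2.COLOR_BGR2HSV);m=cv2.inRange(h,(40,60,20),(90,255,255));m[:190]=0;m[260:]=0;m[:,:380]=0;m[:,435:]=0
w=cv2.inRange(h,(0,0,130),(180,70,255));w[:190]=0;w[260:]=0;w[:,:392]=0;w[:,420:]=0
def fl(u,hh):
    e,d=ray("top",u);q=e+d*(((org+hh*tz-e)@tz)/(d@tz))-org;return (1e3*np.array([q@tx,q@ty])).round(1)
for nm,k in(("green",m),("white",w)):
    n,l,st,ce=cv2.connectedComponentsWithStats(k)
    for i in range(1,n):
        if st[i,4]>3:print(nm,st[i],ce[i].round(1),fl(ce[i],.011))
E
```

```text
green [392 213  16  16  93] [400.8 219.1] [-60.7  -8.5]
green [403 230   8   9  40] [406. 235.] [-57.2 -40.8]
white [394 215   4   6  21] [395.5 217.6] [-69.   -4.5]
white [392 221   4  29  81] [393.1 236.4] [-79.5 -40.9]
white [399 230   2   3   6] [399.5 231. ] [-66.8 -31.5]
white [398 235   4   5  16] [399.3 237.2] [-69.2 -43.9]
```

View pics/c7.png

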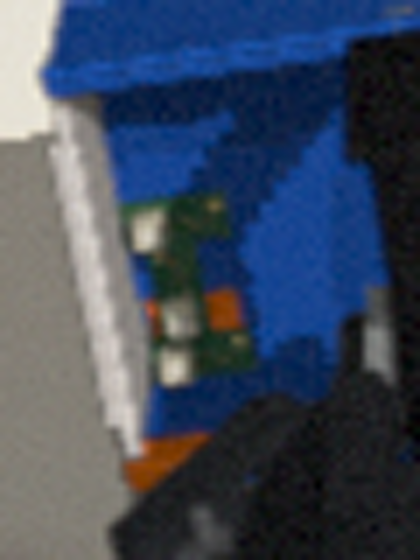

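All three boards lie in one touching row from the corner, with white blocks at crop (150,230), (180,318) and (175,365). The farthest is about 45 mm from the corner (limit 72), and the corner is about 136 mm above the bench at 37° tilt.

```bash
python3 -c "
from cell import job;print(job.hand_in())"
```

```text
the job is handed in; nothing more can be done
None
```

The job is handed in: the gate is folded upright, and the tote is held in the air by its handle at 37° tilt, with all three boards in a row at the orange corner. By my measurements that is within limits, but no verdict came back.

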